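# Load a spool of labels into the dispensary's label printer

### The arm

A 6-joint arm with a two-finger parallel gripper is mounted at the origin on the work surface. World frame = base frame: x ahead of the robot, y to its left, z up, the work surface at z = 0. Lengths are in m, angles in rad, forces in N, time in s.
With the tool pointing down it reaches from about 0.3 to 0.85 m from the base axis. Payload 5.4 kg.
Tool frame: the origin (TCP) lies at the very end of the fingers, on their centre line; the grasp point (between the pads) lies pinch_z behind it (pinch_z is the distance from the TCP to the grasp point, in m); z points along the fingers, y is the line along which they close (so a half turn about z gives the same grasp; the last joint's range is limited). The gripper opens to 85 mm and grips with 20 to 120 N. Pads are 22 mm wide; open, the fingers measure 114 mm over their backs; the gripper's body (76 mm by 85 mm) begins 54 mm behind the grasp point. The pads swing forward as they close: fully open they stand 13 mm farther back than shut.
Start: joints at [-1.5, 0.158, 1.597, -0, 1.386, -0.21], TCP at [0.159, -0.552, 0.231] pointing down, gripper open.
Joint ranges: [-2.91, 2.91], [-0.94, 2.29], [0.18, 2.7], [-1.29, 4.43], [0.17, 2.64], [-3, 3]. Speed limits (rad/s): [2.57, 2.57, 3.14, 3.14, 3.14, 3.14].

### API

Orientations are given as a unit quaternion [x, y, z, w].
In Python, from station import read_state, snapshot, calibration, sign_off, pinch_z gives the robot as it stands. The module is installed in compiled form; this text tells all that it offers.
- The arm moves only by the tool drive_tool, never from a script. Its argument "series" is a list that holds one entry, the list of rows, each a list of 7 numbers: the finger opening in mm, from 0 to 85.4, then the shift along the world's x, y, z in units of 25 mm (1.0 is 25 mm), then the turn, a rotation vector about the world's x, y, z in units of 6 degrees (1.0 is 6 degrees). A call has 1 to 20 rows; each row is the pose to reach, as a shift and turn from the pose commanded when the call began; what a row does not reach only later rows make up. A row lasts 1/12 s, in which the tool goes at most 41.7 mm and 7.16 degrees, less where a joint would pass 70% of its speed; a pose out of reach is approached as far as the arm can. A call with a gripper value outside its range is refused whole. The fingers move at their own pace and stop on an object; the grip force is fixed at half the most. Time passes only in rows, so rows that repeat a pose let the fingers close. It gives the time, the measured TCP pose, the force, the opening and the grip force at its end, in the units of the state.
- read_state(): the state, without advancing time (a new reading comes with each control period).
- snapshot(name): name is "side" or "top"; returns the picture (400x640x3 uint8, blue, green, red); there is no depth.
- calibration(name): a dict with "fx", "fy", "cx", "cy" (pixels), "world_from_camera" (4x4, takes a point from camera to world coordinates). Camera axes: x right, y down, z forward; pixel columns grow to the right and rows downward; lengths in m; the calibration is good to about 2 mm. A picture is of the moment at which its call begins. calibration takes no time and is no camera call.
- sign_off(): hands the job in; it is judged then, once.
The state is a dict: "time": time; "joint_pos": joint angles; "joint_vel": joint speeds; "effort": joint torques, N m; "position": TCP position; "tool_rot": TCP orientation; "wrist_force": force on the tool from outside, world axes, zero at the start; "wrist_torque": the same for the moment, N m; "opening": finger opening in m; "grip_force": force on a finger pad.
Only numpy, scipy, OpenCV 4.12 (cv2) and the standard library are available. Lean on these libraries where they do the work, as an engineer would, in place of code of your own. Each camera call takes 0.05 s, during which the arm holds its last target. There are 200 camera calls.

### The job

Load the label printer: take the wide spool of labels and press it down between the printer's two spring clips, against the sprung pad, until both ends have snapped in under the hooks and it stays fully home by itself, then shut the cover completely. Press only as hard as it needs, never forcing the spool or the printer, and leave everything else on the counter where it is.

Things in the scene. Friction and masses are not known exactly. Their poses are not given: they have to be found in the camera images.
- spool_center (a point): Centre of the wide label spool, the loose one to load; y is its axis. A white paper roll 48 mm in diameter, 46 mm wide, between two grey eight-sided end plates (3 mm thick, 54 mm across flats, 58 over corners); a stub sticks out 17 mm from each plate: a 12 mm journal 10 mm long, then an 18 mm collar with its end chamfered at 45 degrees. 86 mm overall, about 130 g, alike both ways. Lies on a flat, centre 27 mm up.
- seat (a point): Where the spool's centre stays once both ends are hooked, 70 mm above the counter. x points from the printer's front to its cover hinge, y along the seated spool's axis, z up. The hooks are met 32 mm above this; the push needed grows to about 20 N. The hooks close only when the spool is pressed a few mm below this point, just short of a hard stop that is felt as a steep rise of the push; let go, the spool springs up to this point and stays.
- clip_a_nose (a point): Tip of the spring hook at the seat's +y end: a steel leaf 12 mm wide outside the bracket, hooked inward to 29 mm from the seat's middle, the tip 6 to 10 mm above the seat's height, flared outward at 45 degrees above (flare top 30 mm above the seat's height). The spool's chamfered end spreads it 14 mm; it springs back in behind the collar, over the journal, when that end is pressed fully down.
- clip_b_nose (a point): Tip of the like spring hook at the seat's -y end.
- brackets: The pair of fixed bracket plates in the well, 2.5 mm thick, at y = +31 and -31 mm, each with an upward-open slot 15.5 mm wide with a flared mouth; the spool's 12 mm journals drop in with 3.5 mm of play each way along y, and the rigid slot bottoms are the hard stop, reached at 19 N; never press the spool on them with more than another 20 N. Origin and axes of the printer.
- brake_top (a point): Middle of the top of the sprung felt brake pad (20 x 32 mm) under the seat. The paper meets it 17 mm above home; it pushes up with 13 N there, 18 N at home and 19 N at the hard stop. A spool that is not hooked at both ends is not held against it.
- printer: White desktop label printer; origin on the counter, 70 mm below the seat, same axes. Its open well is 136 mm long in x and 130 mm wide in y around the seat, walls to 85 mm and floor at 20 mm above the counter. In front of the well (-x) is the print-head housing, to x = -125 mm, 82 mm high.
- cover_hinge (a point): Middle of the printer cover's hinge axis, 86 mm above the counter, 74 mm in +x of the seat; its axes turn with the cover. When the cover is shut its axes are those of the seat.
- cover_edge (a point): Middle of the top face at the free edge of the cover, 150 mm from the hinge axis along the cover and 28 mm outward of it. The cover is a grey shell 141 mm wide with a window and a 12 mm lip beyond the free edge; outward (its own +z) is up when shut.
- cover (a joint): Angle of the cover: 0 shut, 1.57 upright, at most 1.95 (leaning back, away from the well). It starts open and its stiff hinge stays where it is left; about 2 N at the free edge moves it.
- narrow_spool_center (a point): Centre of the narrower label spool, loose, otherwise like the wide one but with only 24 mm of paper width (64 mm overall). It does not fit the printer; to be left alone.
- weight: Brass balance weight, 32 mm in diameter and 49 mm tall, loose; origin under its middle. Left alone.
- weight_small: Smaller brass balance weight, 24 mm in diameter and 38 mm tall, loose; origin under its middle. Left alone.
- dish: White porcelain dish, 90 mm in diameter and 28 mm tall, loose; origin under its middle. Left alone.
- jar: Amber glass jar with a steel cap, 64 mm in diameter and 85 mm tall, loose; origin under its middle. Left alone.
Things that resemble listed ones, but are neither listed nor needed, are in the scene too. What is shaped like the part that bears spool_center but green or yellow is not meant.

How it is judged:
By the outcome, as a careful person would: the job done as asked, in the order asked, and still so for the second after the job is handed in, with the robot touching nothing.
It also fails if it takes over 72 s, if anything falls off the work surface, if the arm or the gripper's body presses on something with over 40 N, if the wrist force passes 120 N, or if a joint passes its speed limit or range.

## Working session

There is one attempt and no reset: what is moved stays moved. The work goes in short steps, Python scripts to look and compute and a tool call to move; the robot and the scene stay as the last step left them, time stands still between calls to the robot, and variables do not carry over. Pictures are saved under pics/ and viewed, at most 10 in all, crops included, and the job is handed in when it is done.

Besides the shell and the picture viewer there is one more tool, called after "Request:" as name(argument=value, ...) on one line, values as JSON. drive_tool: Moves the arm, as the interface text tells. Its arguments: {"type":"object","properties":{"series":{"type":"array","items":{"type":"array","items":{"type":"array","items":{"type":"number"}}}}},"required":["series"]}

```bash
mkdir -p pics; python3 - <<'E'
from station import *
import cv2,numpy as np
s=read_state();print({k:np.round(v,3).tolist() for k,v in s.items()},pinch_z)
for n in("side","top"):
    im=snapshot(n);cv2.imwrite(f"pics/{n}0.png",im)
    c=calibration(n);print(n,c["fx"],c["fy"],c["cx"],c["cy"],np.round(c["world_from_camera"],3).tolist())
E
```

```text
{'time': 0.0, 'joint_pos': [-1.5, 0.159, 1.598, 0.0, 1.386, -0.21], 'joint_vel': [-0.001, -0.001, -0.0, -0.0, -0.001, -0.001], 'effort': [-0.001, -39.6, -33.143, -0.0, 0.008, 0.0], 'position': [0.159, -0.552, 0.23], 'tool_rot': [0.99, 0.14, 0.0, -0.001], 'wrist_force': [0.626, -0.487, 0.172], 'wrist_torque': [-0.003, -0.01, -0.02], 'grip_force': 0.0, 'opening': 0.086} 0.0187
side 480.67175028841916 480.67175028841916 311.6333670653998 193.23430916739002 [[-0.849, -0.332, 0.411, 0.006], [-0.528, 0.531, -0.663, 0.756], [0.002, -0.78, -0.626, 0.841], [0.0, 0.0, 0.0, 1.0]]
top 433.6957580779312 433.6957580779312 322.16946449431475 202.20228015329118 [[0.003, -0.985, 0.175, 0.304], [-0.999, -0.009, -0.038, -0.033], [0.039, -0.175, -0.984, 1.049], [0.0, 0.0, 0.0, 1.0]]
```

View pics/top0.png

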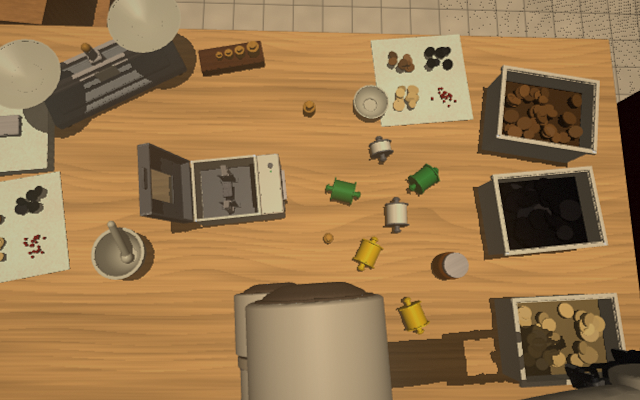

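View pics/side0.png

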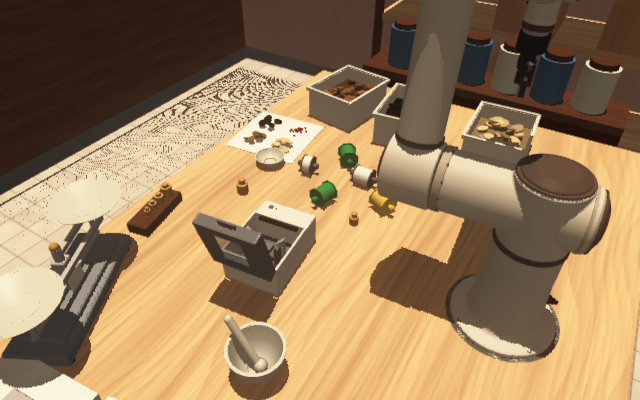

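Top view: the white candidates are (380,149), which is short, and (396,214), which is longer. The green spools are at (343,191) and (424,179), the yellow ones at (367,254) and (413,316). The wide one should be (396,214). The printer is at (230,188), with its hinge to the left (+y) and its head to the right. I'll confirm the spool in a crop.

```bash
cat > h.py <<'E'
from station import *
import cv2,numpy as np
def ray(n,u,v):
    c=calibration(n);T=np.array(c["world_from_camera"])
    return T[:3,3],T[:3,:3]@np.array([(u-c["cx"])/c["fx"],(v-c["cy"])/c["fy"],1])
def at(n,u,v,z):
    o,d=ray(n,u,v);return o+d*(z-o[2])/d[2]
def proj(n,p):
    c=calibration(n);T=np.array(c["world_from_camera"]);q=T[:3,:3].T@(np.array(p)-T[:3,3])
    return np.array([c["fx"]*q[0]/q[2]+c["cx"],c["fy"]*q[1]/q[2]+c["cy"]])
E
python3 - <<'E'
from h import *
im=cv2.imread("pics/top0.png")
a=cv2.resize(im[135:235,130:290],None,fx=4,fy=4,interpolation=cv2.INTER_CUBIC)[:, :]
b=cv2.resize(im[130:240,360:420],None,fx=4,fy=4,interpolation=cv2.INTER_CUBIC)
b=b[:400]
cv2.imwrite("pics/crop0.png",np.hstack([a[:, :560],b]))
for u,v,z in((380,149,.027),(396,214,.027),(230,188,.085)):print(at("top",u,v,z))
# white blobs
hsv=cv2.cvtColor(im,cv2.COLOR_BGR2HSV);m=((hsv[...,1]<70)&(hsv[...,2]>60)).astype(np.uint8)
m[:, :365]=0;m[:,415:]=0;m[:130]=0;m[240:]=0
n,l,st,ce=cv2.connectedComponentsWithStats(m)
for i in range(1,n):
    if st[i,4]>60:
        p=np.argwhere(l==i)[:,::-1].astype(np.float32);print(st[i],ce[i],cv2.minAreaRect(p),at("top",*ce[i],.04))
E
```

```text
[ 0.62044163 -0.21453597  0.027     ]
[ 0.45894821 -0.24981214  0.027     ]
[0.50621549 0.13785722 0.085     ]
[376 137  13  15  86] [382.34883721 144.59302326] ((381.9156494140625, 143.6348114013672), (15.140541076660156, 8.994380950927734), 77.00537872314453) [ 0.62765543 -0.2182178   0.04      ]
[395 198  10  26 150] [399.11333333 211.69333333] ((399.5, 210.5), (9.0, 25.0), 0.0) [ 0.46257696 -0.25464999  0.04      ]
```

View pics/crop0.png

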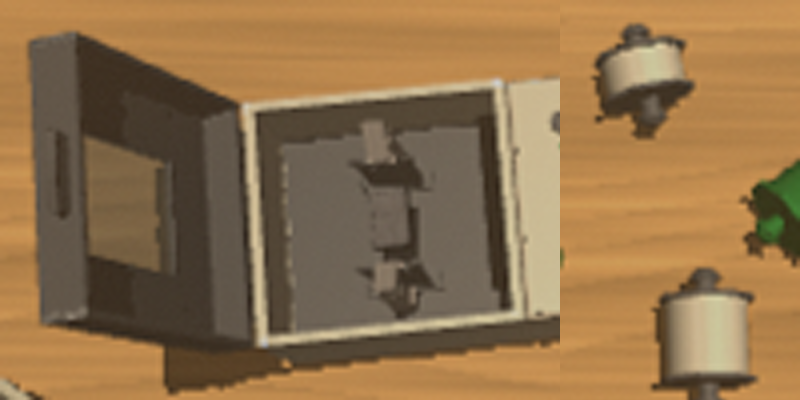

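The crop confirms it: (396,214) is the long-bodied wide spool, its axis near vertical in the image, and (380,149) is the narrow one. Next I'll fit the spool and printer poses by projecting the given geometry.

```bash
cat >> h.py <<'E'
def P(pose,p):
    x,y,a=pose[:3];c,s=np.cos(a),np.sin(a);p=np.atleast_2d(p)
    return np.c_[x+c*p[:,0]-s*p[:,1],y+s*p[:,0]+c*p[:,1],p[:,2]]
def coverpts(pr,th):
    q=[]
    for X,Z in((-.0,.0),(-.150,.028),(-.162,.028),(-.150,0)):
        for Y in(-.0705,.0705):
            q.append([.074+X*np.cos(th)+Z*np.sin(th),Y,.086-X*np.sin(th)+Z*np.cos(th)])
    return P(pr,q)
def spool(pose,w=.046):
    o=[]
    for s in(-1,1):
        for yy in(w/2,w/2+.003):
            for k in range(8):
                a=np.pi/8+k*np.pi/4;o.append([.0292*np.cos(a),s*yy,.027+.0292*np.sin(a)])
        for yy in(w/2+.013,w/2+.0185):
            for k in range(12):
                a=k*np.pi/6;o.append([.009*np.cos(a),s*yy,.027+.009*np.sin(a)])
    return P(pose,o)
E
cat > fit.py <<'E'
from h import *
from scipy.optimize import least_squares
O=np.array([130,135.])
obs=np.array([[257,115],[497,93],[270,333],[510,310]])/4+O
mod=[]
for X,Y in((.068,-.065),(-.068,-.065),(.068,.065),(-.068,.065)):mod.append([X,Y,.085])
f=lambda q:np.concatenate([proj("top",p)-o for p,o in zip(P(q,mod),obs)])
r=least_squares(f,[.5,.14,1.6]);print(r.x,np.round(r.fun,1))
co=np.array([[75,32],[28,45],[40,325],[80,320]])/4+O
for th in(1.57,1.75,1.95):print(th,np.round((np.array([proj("top",p) for p in coverpts(r.x,th)])-O)*4).tolist())
im=cv2.imread("pics/top0.png")
sp=[.459,-.250,np.pi/2]
out=[]
for n,(u0,v0),(W,H) in(("top",(360,185),(75,60)),("side",(335,150),(60,60))):
    im=cv2.imread(f"pics/{n}0.png");c=cv2.resize(im[v0:v0+H,u0:u0+W],None,fx=6,fy=6,interpolation=cv2.INTER_CUBIC)
    for p in spool(sp):
        q=(proj(n,p)-[u0,v0]+.5)*6;cv2.circle(c,tuple(int(t) for t in q),1,(0,0,255),-1)
    out.append(c)
cv2.imwrite("pics/ov.png",np.hstack(out))
E
python3 fit.py
```

```text
[0.50650159 0.14687317 1.67438031] [-0.2 -1.1 -0.1 -0.8 -0.5  0.9  0.9  0.9]
1.57 [[244.0, 102.0], [257.0, 347.0], [105.0, 23.0], [116.0, 311.0], [97.0, 15.0], [108.0, 307.0], [164.0, 18.0], [177.0, 305.0]]
1.75 [[244.0, 102.0], [257.0, 347.0], [55.0, 32.0], [64.0, 319.0], [42.0, 25.0], [51.0, 315.0], [109.0, 24.0], [120.0, 312.0]]
1.95 [[244.0, 102.0], [257.0, 347.0], [9.0, 45.0], [17.0, 328.0], [-9.0, 39.0], [-2.0, 326.0], [55.0, 34.0], [64.0, 320.0]]
```

View pics/ov.png

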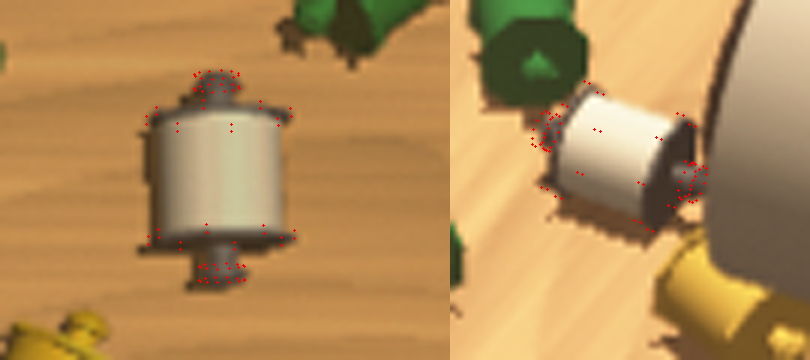

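The overlay fits to about 1 px, which puts the spool at (0.4575, -0.2495) with its axis at about -2.5°. The printer is at (0.5065, 0.147), yaw 95.9°, with the cover at about 1.87 rad. Moving above the spool.

Request:
drive_tool(series=[[[85,3,3,-1.2,0,0,-1],[85,6,6,-1.2,0,0,-2],[85,9,9,-1.2,0,0,-3.1],[85,11.94,12.1,-1.2,0,0,-3.1],[85,11.94,12.1,-1.2,0,0,-3.1],[85,11.94,12.1,-1.2,0,0,-3.1],[85,11.94,12.1,-1.2,0,0,-3.1],[85,11.94,12.1,-1.2,0,0,-3.1],[85,11.94,12.1,-1.2,0,0,-3.1],[85,11.94,12.1,-1.2,0,0,-3.1],[85,11.94,12.1,-1.2,0,0,-3.1],[85,11.94,12.1,-1.2,0,0,-3.1],[85,11.94,12.1,-4,0,0,-3.1],[85,11.94,12.1,-5.6,0,0,-3.1],[85,11.94,12.1,-5.6,0,0,-3.1],[85,11.94,12.1,-5.6,0,0,-3.1]]])

```text
time: 1.43
position: [0.4528, -0.2476, 0.0848]
tool_rot: [1.0, -0.023, -0.005, -0.004]
wrist_force: [0.7, 0.8, -1.5]
opening: 0.0849
grip_force: 0.0
```

Request:
drive_tool(series=[[[85,0,0,0,0,0,0],[85,0,0,-0.8,0,0,0],[85,0,0,-1.6,0,0,0],[85,0,0,-2.4,0,0,0],[85,0,0,-3.1,0,0,0],[85,0,0,-3.4,0,0,0],[85,0,0,-3.4,0,0,0],[85,0,0,-3.4,0,0,0]]])

```text
time: 2.1
position: [0.4588, -0.2514, 0.0082]
tool_rot: [1.0, -0.022, 0.001, 0.001]
wrist_force: [-0.9, -1.2, 0.4]
opening: 0.0849
grip_force: 0.0
```

```bash
python3 - <<'E'
from h import *
s=read_state();print(np.round(s["position"],4),np.round(s["wrist_force"],1))
im=snapshot("side");cv2.imwrite("pics/g1.png",cv2.resize(im[100:250,270:470],None,fx=4,fy=4,interpolation=cv2.INTER_CUBIC))
E
```

```text
[ 0.4588 -0.2514  0.0082] [-0.9 -1.2  0.4]
```

View pics/g1.png

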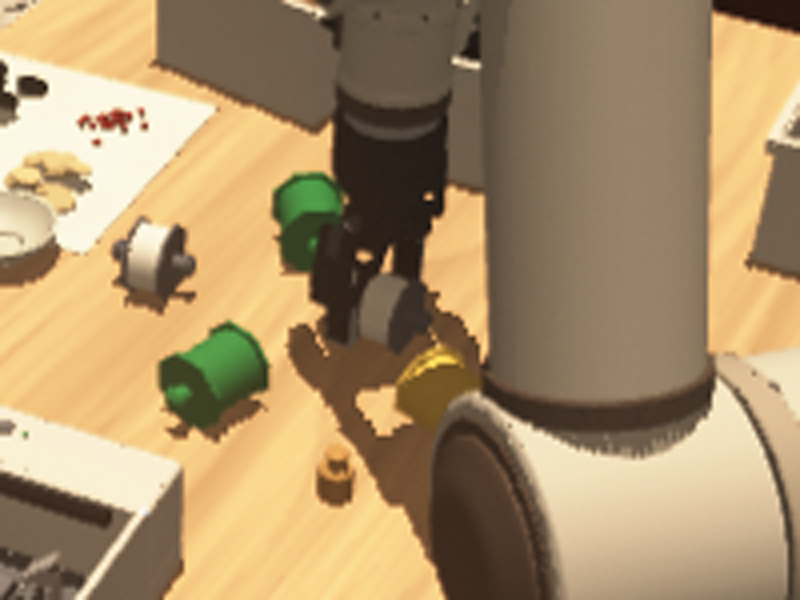

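The side view shows the fingers straddling the wide spool at about (395,310) in the crop, and the green and yellow spools are clear. Closing.

Request:
drive_tool(series=[[[70,0,0,0,0,0,0],[60,0,0,0,0,0,0],[54,0,0,0,0,0,0],[50,0,0,0,0,0,0],[46,0,0,0,0,0,0],[30,0,0,0,0,0,0],[30,0,0,0,0,0,0],[30,0,0,0,0,0,0],[30,0,0,0,0,0,0],[30,0,0,0,0,0,0]]])

```text
time: 2.98
position: [0.4582, -0.2503, 0.0072]
tool_rot: [1.0, -0.022, 0.0, 0.0]
wrist_force: [-2.7, 0.2, 6.1]
opening: 0.0467
grip_force: 59.8
```

Request:
drive_tool(series=[[[30,0,0,0.8,0,0,0],[30,0,0,2,0,0,0],[30,0,0,3.5,0,0,0],[30,0,0,5,0,0,0],[30,0,0.5,6.6,0,0,0],[30,0.2,1.5,6.6,0,0,0.2],[30,0.5,3,6.6,0,0,0.5],[30,0.8,4.5,6.6,0,0,0.8],[30,1,6,6.6,0,0,1],[30,1.2,7.5,6.6,0,0,1.2],[30,1.4,9,6.6,0,0,1.4],[30,1.6,10.5,6.6,0,0,1.4],[30,1.8,12,6.6,0,0,1.4],[30,1.96,13.5,6.6,0,0,1.4],[30,1.96,14.8,6.6,0,0,1.4],[30,1.96,15.86,6.6,0,0,1.4],[30,1.96,15.86,6.6,0,0,1.4],[30,1.96,15.86,6.6,0,0,1.4],[30,1.96,15.86,6.6,0,0,1.4],[30,1.96,15.86,6.6,0,0,1.4]]])

```text
time: 4.65
position: [0.5068, 0.1456, 0.1711]
tool_rot: [0.999, 0.051, -0.0, 0.0]
wrist_force: [-0.7, -1.2, -1.3]
opening: 0.0466
grip_force: 61.7
```

```bash
python3 - <<'E'
from h import *
s=read_state();print(np.round(s["position"],4),np.round(s["tool_rot"],3),np.round(s["wrist_force"],1))
im=snapshot("side");cv2.imwrite("pics/s2f.png",im)
t=snapshot("top");cv2.imwrite("pics/t2f.png",t)
k=4
cv2.imwrite("pics/g2.png",np.hstack([cv2.resize(im[130:280,190:320],None,fx=k,fy=k,interpolation=cv2.INTER_CUBIC)[:,:440],cv2.resize(t[120:240,165:255],None,fx=4,fy=5,interpolation=cv2.INTER_CUBIC)]))
E
```

```text
[0.5068 0.1456 0.1711] [ 0.999  0.051 -0.     0.   ] [-0.7 -1.2 -1.3]
```

View pics/g2.png

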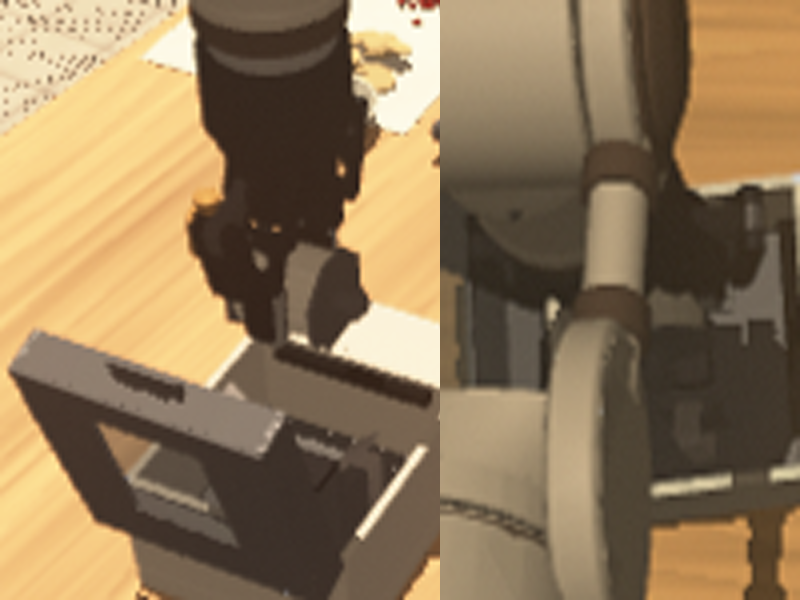

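```bash
python3 - <<'E'
from h import *
a=2*np.arctan2(.051,.999);ax=np.array([np.cos(a),np.sin(a),0])
c=np.array([.5068,.1456,.191])
im=cv2.imread("pics/s2f.png");u0,v0=240,170
pan=[]
for d in(-.004,0,.004):
    q=cv2.resize(im[v0:v0+60,u0:u0+55],None,fx=4.5,fy=6,interpolation=cv2.INTER_CUBIC)
    q=cv2.resize(im[v0:v0+60,u0:u0+45],None,fx=6,fy=6,interpolation=cv2.INTER_CUBIC)
    for p in spool([c[0]+d*ax[0],c[1]+d*ax[1],a+np.pi/2])+[0,0,.191-.027]:
        w=(proj("side",p)-[u0,v0]+.5)*6;cv2.circle(q,tuple(int(t) for t in w),1,(0,0,255),-1)
    pan.append(q)
cv2.imwrite("pics/g3.png",np.hstack(pan)[:,:800])
# printer overlay in original side image for clip noses
pr=[.5065,.1469,1.6744]
im=cv2.imread("pics/side0.png");u0,v0=215,195
q=cv2.resize(im[v0:v0+95,u0:u0+105],None,fx=6,fy=6,interpolation=cv2.INTER_CUBIC)
mod=[[X,Y,.085] for X in(-.068,.068) for Y in(-.065,.065)]+[[0,s*y,.07+z] for s in(-1,1) for y,z in((.029,.006),(.029,.010),(.049,.030))]+[[X,s*.031,.07+z] for s in(-1,1) for X,z in((.00775,0),(-.00775,0))]+[[-.125,Y,.082] for Y in(-.0705,.0705)]
for p in P(pr,mod):
    w=(proj("side",p)-[u0,v0]+.5)*6;cv2.circle(q,tuple(int(t) for t in w),3,(0,0,255),-1)
cv2.imwrite("pics/g4.png",q)
E
```

```text
(no output)
```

View pics/g3.png

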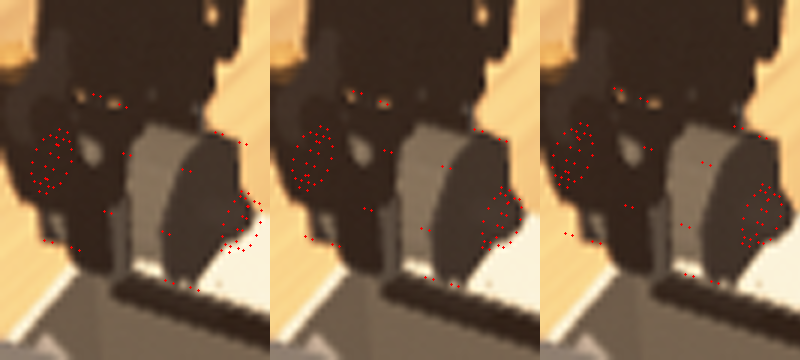

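View pics/g4.png

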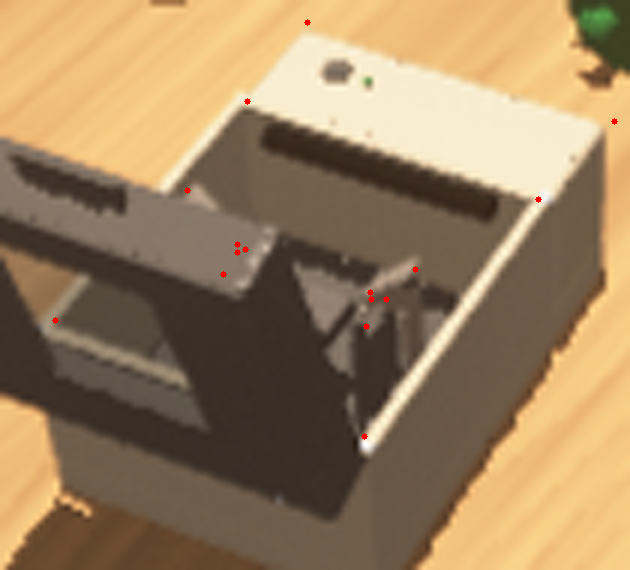

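The overlays show the spool centred on the TCP along its axis (d≈0). The printer fit is good to about 2 px, with the head's front edge at (303,35) and (603,130) in the crop slightly off. One joint refit over both cameras, then insert.

```bash
python3 - <<'E'
from h import *
from scipy.optimize import least_squares
T=np.array([[257,115],[497,93],[270,333],[510,310]])/4+[130-.4,135-.4]
Tm=[[X,Y,.085] for X,Y in((.068,-.065),(-.068,-.065),(.068,.065),(-.068,.065))]
S=np.array([[245,105],[540,199],[366,440],[303,35],[603,130]])/6+[215-.4,195-.4]
Sm=[[-.068,-.065,.085],[-.068,.065,.085],[.068,.065,.085],[-.125,-.0705,.082],[-.125,.0705,.082]]
f=lambda q:np.concatenate([proj("top",p)-o for p,o in zip(P(q,Tm),T)]+[proj("side",p)-o for p,o in zip(P(q,Sm),S)])
r=least_squares(f,[.5,.14,1.67],loss="soft_l1");print(r.x,np.round(r.fun.reshape(-1,2),1).tolist())
E
```

```text
[0.50638453 0.14829598 1.67880035] [[-0.6, -0.5], [-0.5, -0.5], [-0.6, 1.5], [0.8, 1.2], [-0.2, -0.2], [-0.7, 0.2], [-0.4, -0.2], [0.2, -1.8], [1.5, -1.4]]
```

Request:
drive_tool(series=[[[30,0,0.04,0,0,0,0.05],[30,0,0.04,-0.6,0,0,0.05],[30,0,0.04,-1.2,0,0,0.05],[30,0,0.04,-1.8,0,0,0.05],[30,0,0.04,-2.4,0,0,0.05],[30,0,0.04,-2.8,0,0,0.05],[30,0,0.04,-3.1,0,0,0.05],[30,0,0.04,-3.2,0,0,0.05],[30,0,0.04,-3.2,0,0,0.05]]])

```text
time: 5.5
position: [0.5066, 0.1474, 0.0909]
tool_rot: [0.999, 0.054, -0.0, 0.0]
wrist_force: [0.3, -0.0, 0.0]
opening: 0.0465
grip_force: 61.6
```

Request:
drive_tool(series=[[[30,0,0,-0.1,0,0,0],[30,0,0,-0.2,0,0,0],[30,0,0,-0.3,0,0,0],[30,0,0,-0.4,0,0,0],[30,0,0,-0.4,0,0,0]]])

```text
time: 5.92
position: [0.507, 0.1475, 0.0812]
tool_rot: [0.999, 0.054, 0.0, 0.0]
wrist_force: [1.2, -0.1, -0.8]
opening: 0.0465
grip_force: 61.8
```

Request:
drive_tool(series=[[[30,0,0,-0.08,0,0,0],[30,0,0,-0.16,0,0,0],[30,0,0,-0.24,0,0,0],[30,0,0,-0.24,0,0,0]]])

```text
time: 6.25
position: [0.5072, 0.1475, 0.0755]
tool_rot: [0.999, 0.054, 0.0, 0.0]
wrist_force: [1.4, -0.3, 4.0]
opening: 0.0465
grip_force: 62.0
```

Request:
drive_tool(series=[[[30,0,0,-0.08,0,0,0],[30,0,0,-0.16,0,0,0],[30,0,0,-0.24,0,0,0],[30,0,0,-0.24,0,0,0]]])

```text
time: 6.58
position: [0.5077, 0.1476, 0.0701]
tool_rot: [0.999, 0.054, 0.001, -0.0]
wrist_force: [0.4, -0.2, 6.5]
opening: 0.0467
grip_force: 62.5
```

Request:
drive_tool(series=[[[30,0,0,-0.06,0,0,0],[30,0,0,-0.12,0,0,0],[30,0,0,-0.16,0,0,0],[30,0,0,-0.16,0,0,0]]])

```text
time: 6.92
position: [0.5082, 0.1476, 0.0672]
tool_rot: [0.999, 0.054, 0.001, 0.0]
wrist_force: [-2.1, 0.1, 11.2]
opening: 0.0467
grip_force: 63.1
```

Request:
drive_tool(series=[[[30,0,0,-0.06,0,0,0],[30,0,0,-0.12,0,0,0],[30,0,0,-0.16,0,0,0],[30,0,0,-0.16,0,0,0]]])

```text
time: 7.25
position: [0.5082, 0.1476, 0.0634]
tool_rot: [0.999, 0.054, 0.001, 0.0]
wrist_force: [-3.1, -0.9, 13.0]
opening: 0.0464
grip_force: 63.3
```

Request:
drive_tool(series=[[[30,0,0,-0.06,0,0,0],[30,0,0,-0.12,0,0,0],[30,0,0,-0.16,0,0,0],[30,0,0,-0.16,0,0,0]]])

```text
time: 7.58
position: [0.5082, 0.1476, 0.0594]
tool_rot: [0.999, 0.054, 0.001, 0.0]
wrist_force: [-2.9, -0.4, 14.6]
opening: 0.0467
grip_force: 63.3
```

Request:
drive_tool(series=[[[30,-0.03,0,-0.06,0,0,0],[30,-0.04,0,-0.12,0,0,0],[30,-0.04,0,-0.16,0,0,0],[30,-0.04,0,-0.16,0,0,0]]])

```text
time: 7.92
position: [0.5082, 0.1476, 0.056]
tool_rot: [0.999, 0.054, 0.002, 0.0]
wrist_force: [-1.6, -0.1, 14.3]
opening: 0.0466
grip_force: 63.3
```

Request:
drive_tool(series=[[[30,0,0,-0.06,0,0,0],[30,0,0,-0.12,0,0,0],[30,0,0,-0.16,0,0,0],[30,0,0,-0.16,0,0,0]]])

```text
time: 8.25
position: [0.5084, 0.1477, 0.0522]
tool_rot: [0.999, 0.054, 0.003, 0.0]
wrist_force: [-1.5, 0.8, 15.3]
opening: 0.0465
grip_force: 63.2
```

Request:
drive_tool(series=[[[30,0,0,-0.04,0,0,0],[30,0,0,-0.08,0,0,0],[30,0,0,-0.08,0,0,0]]])

```text
time: 8.5
position: [0.5082, 0.1477, 0.0499]
tool_rot: [0.999, 0.054, 0.002, -0.0]
wrist_force: [-0.3, 0.7, 12.1]
opening: 0.0467
grip_force: 62.4
```

Request:
drive_tool(series=[[[30,0,0,-0.04,0,0,0],[30,0,0,-0.08,0,0,0],[30,0,0,-0.08,0,0,0]]])

```text
time: 8.75
position: [0.5083, 0.1477, 0.0482]
tool_rot: [0.999, 0.054, 0.002, -0.0]
wrist_force: [-1.3, 0.2, 15.4]
opening: 0.0467
grip_force: 63.0
```

Request:
drive_tool(series=[[[30,0,0,-0.04,0,0,0],[30,0,0,-0.04,0,0,0]]])

```text
time: 8.92
position: [0.5082, 0.1477, 0.0471]
tool_rot: [0.999, 0.054, 0.002, -0.0]
wrist_force: [-1.5, 0.5, 15.3]
opening: 0.0464
grip_force: 62.9
```

Request:
drive_tool(series=[[[30,0,0,-0.04,0,0,0],[30,0,0,-0.04,0,0,0]]])

```text
time: 9.08
position: [0.5083, 0.1477, 0.0463]
tool_rot: [0.999, 0.054, 0.002, -0.0]
wrist_force: [-2.3, 0.2, 18.0]
opening: 0.0465
grip_force: 63.0
```

Request:
drive_tool(series=[[[30,0,0,-0.04,0,0,0],[30,0,0,-0.04,0,0,0]]])

```text
time: 9.25
position: [0.5083, 0.1477, 0.0459]
tool_rot: [0.999, 0.054, 0.002, 0.0]
wrist_force: [-5.4, -0.4, 23.0]
opening: 0.0465
grip_force: 63.7
```

Request:
drive_tool(series=[[[30,0,0,-0.03,0,0,0],[30,0,0,-0.03,0,0,0]]])

```text
time: 9.42
position: [0.5084, 0.1477, 0.0457]
tool_rot: [0.999, 0.054, 0.002, 0.0]
wrist_force: [-8.9, -0.7, 27.9]
opening: 0.0465
grip_force: 64.0
```

```bash
python3 - <<'E'
from h import *
s=read_state();print(np.round(s["wrist_force"],1),np.round(s["wrist_torque"],3),np.round(s["tool_rot"],4))
im=snapshot("side");cv2.imwrite("pics/s5f.png",im)
t=snapshot("top");cv2.imwrite("pics/t5f.png",t)
cv2.imwrite("pics/g5.png",np.hstack([cv2.resize(im[200:290,220:300],None,fx=6,fy=6,interpolation=cv2.INTER_CUBIC),cv2.resize(t[140:230,195:245],None,fx=6,fy=6,interpolation=cv2.INTER_CUBIC)]))
E
```

```text
[-8.9 -0.7 27.9] [-0.296  1.289 -0.229] [9.985e-01 5.390e-02 2.100e-03 1.000e-04]
```

View pics/g5.png

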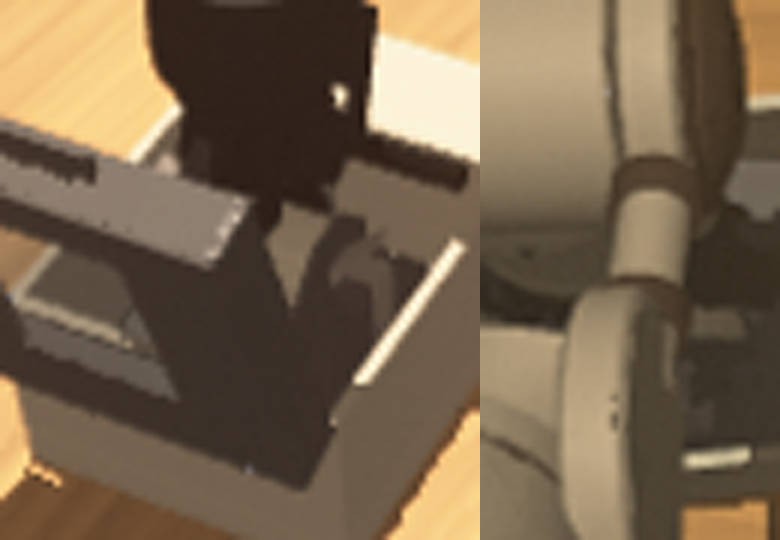

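The picture shows the spool down between the brackets, with the -y clip leaf at (370,265) standing over the near end. The axial force is drag from arm sag, so I'll relieve it toward -x while holding depth, then read again.

Request:
drive_tool(series=[[[30,-0.04,0,0,0,0,0],[30,-0.08,0,0,0,0,0],[30,-0.08,0,0,0,0,0]]])

```text
time: 9.77
position: [0.5083, 0.1477, 0.046]
tool_rot: [0.999, 0.054, 0.005, 0.0]
wrist_force: [-0.9, 0.6, 20.6]
opening: 0.0466
grip_force: 63.5
```

```bash
python3 - <<'E'
from h import *
s=read_state();print(np.round(s["position"],4),np.round(s["wrist_force"],1),np.round(s["wrist_torque"],3),np.round(s["tool_rot"],4))
E
```

```text
[0.5083 0.1477 0.046 ] [-0.9  0.6 20.6] [-0.228  0.188 -0.246] [9.985e-01 5.380e-02 4.600e-03 1.000e-04]
```

Request:
drive_tool(series=[[[30,0,0,-0.02,0,0.05,0],[30,-0.02,0,-0.04,0,0.1,0],[30,-0.02,0,-0.04,0,0.1,0]]])

```text
time: 10.02
position: [0.5081, 0.1477, 0.0458]
tool_rot: [0.999, 0.054, -0.001, -0.0]
wrist_force: [-4.4, -0.9, 27.7]
opening: 0.0461
grip_force: 63.9
```

```bash
python3 - <<'E'
from h import *
s=read_state();print(np.round(s["position"],4),np.round(s["wrist_force"],1),np.round(s["wrist_torque"],3),np.round(s["tool_rot"],4))
E
```

```text
[0.5081 0.1477 0.0458] [-4.4 -0.9 27.7] [-0.222  0.52  -0.188] [ 9.985e-01  5.380e-02 -6.000e-04 -2.000e-04]
```

Request:
drive_tool(series=[[[30,0.04,0,0.08,0,-0.05,0],[30,0.06,0,0.16,0,-0.05,0],[30,0.08,0,0.24,0,-0.1,0],[30,0.08,0,0.3,0,-0.1,0],[30,0.08,0,0.36,0,-0.1,0],[30,0.08,0,0.36,0,-0.1,0]]])

```text
time: 10.52
position: [0.508, 0.1477, 0.051]
tool_rot: [0.999, 0.054, 0.003, -0.0]
wrist_force: [5.1, 0.9, 3.2]
opening: 0.0467
grip_force: 61.8
```

The push fell from 28 N to 3 N at home height, so the hooks are holding. Releasing and lifting straight up.

Request:
drive_tool(series=[[[50,0,0,0,0,0,0],[54,0,0,0,0,0,0],[60,0,0,0,0,0,0],[66,0,0,0,0,0,0],[66,0,0,0,0,0,0],[66,0,0,0,0,0,0]]])

```text
time: 11.02
position: [0.5049, 0.1475, 0.0492]
tool_rot: [0.999, 0.054, -0.0, -0.0]
wrist_force: [0.1, 0.1, 0.2]
opening: 0.0661
grip_force: 0.0
```

Request:
drive_tool(series=[[[66,0,0,0.4,0,0,0],[66,0,0,1,0,0,0],[66,0,0,2,0,0,0],[66,0,0,3.2,0,0,0],[66,0,0,4.6,0,0,0],[66,0,0,6,0,0,0],[66,0,-1,7.4,0,0,0],[66,0,-2.6,8.4,0,0,0],[66,-0.6,-4.2,8.8,0,0,0],[66,-1.4,-5.8,8.8,0,0,0],[66,-2,-7.4,8.8,0,0,0],[66,-2,-9,8.8,0,0,0],[66,-2,-9,8.8,0,0,0],[66,-2,-9,8.8,0,0,0]]])

```text
time: 12.18
position: [0.455, -0.0799, 0.2704]
tool_rot: [0.999, 0.052, 0.0, 0.0]
wrist_force: [0.2, 0.1, 0.4]
opening: 0.0664
grip_force: 0.0
```

```bash
python3 - <<'E'
from h import *
im=snapshot("side");t=snapshot("top");cv2.imwrite("pics/s6f.png",im);cv2.imwrite("pics/t6f.png",t)
pr=[.5065,.148,1.6785]
def ov(img,n,u0,v0,W,H,k):
    q=cv2.resize(img[v0:v0+H,u0:u0+W],None,fx=k,fy=k,interpolation=cv2.INTER_CUBIC)
    return q
cv2.imwrite("pics/g6.png",np.hstack([ov(im,"side",195,190,70*1+25,85,6)[:, :],np.zeros((510,1,3),np.uint8),ov(t,"top",200,150,38,85,6)]))
cs={}
for n,u0,v0,off in(("side",195,190,0),("top",200,150,571)):
    pts=spool([*pr])+[0,0,.043]
    for i in(8,32):pass
    ends=P(pr,[[0,-.0415,.07],[0,.0415,.07],[0,-.026,.097],[0,.026,.097]])
    print(n,[(np.round((proj(n,p)-[u0,v0]+.5)*6)+[off,0]).tolist() for p in ends])
E
```

```text
side [[329.0, 286.0], [520.0, 353.0], [359.0, 246.0], [480.0, 288.0]]
top [[727.0, 133.0], [741.0, 345.0], [716.0, 155.0], [726.0, 292.0]]
```

View pics/g6.png

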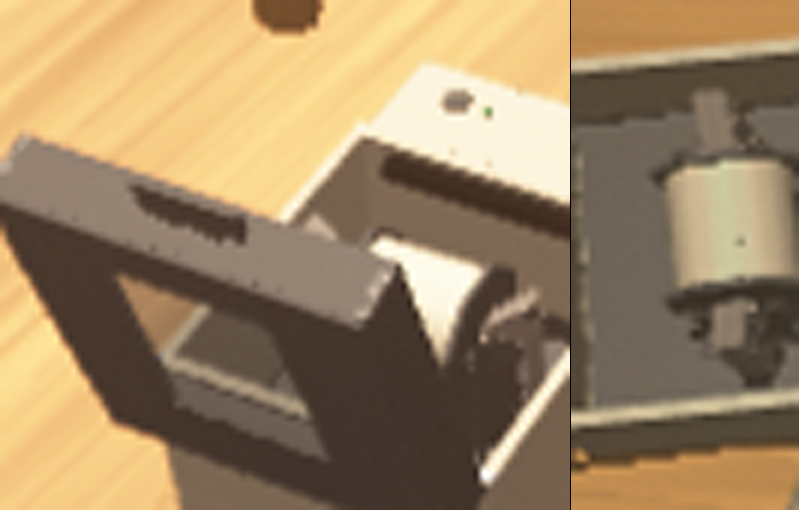

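In the last picture the spool sits level with both plates at the predicted home pixels, and both clip noses lie over the stubs at (712,120) and (727,325). Next is the cover: close the fingers, go over it and come down behind it.

Request:
drive_tool(series=[[[40,0,1,1.6,0,0,0],[20,0,2.5,1.6,0,0,0],[0,0,4,1.6,0,0,0],[0,0,5.5,1.6,0,0,0],[0,0,7,1.6,0,0,0],[0,0,8.5,1.6,0,0,0],[0,-0.1,10,1.6,0,0,0],[0,-0.1,11.5,1.6,0,0,0],[0,-0.1,13,1.6,0,0,0],[0,-0.18,14.5,1.6,0,0,0],[0,-0.18,15.8,1.6,0,0,0],[0,-0.18,16.8,1.6,0,0,0],[0,-0.18,16.8,1.6,0,0,0],[0,-0.18,16.8,1.6,0,0,0],[0,-0.18,16.8,0.5,0,0,0],[0,-0.18,16.8,-1,0,0,0],[0,-0.18,16.8,-2.2,0,0,0],[0,-0.18,16.8,-2.2,0,0,0],[0,-0.18,16.8,-2.2,0,0,0]]])

```text
time: 13.87
position: [0.4495, 0.3419, 0.2135]
tool_rot: [0.999, 0.054, -0.002, 0.001]
wrist_force: [1.6, 0.8, 0.7]
opening: 0.0004
grip_force: 0.0
```

Request:
drive_tool(series=[[[0,0.08,-0.8,0,0,0,0],[0,0.16,-1.4,0,0,0,0],[0,0.2,-1.8,0,0,0,0],[0,0.25,-2.2,0,0,0,0],[0,0.28,-2.6,0,0,0,0],[0,0.32,-2.9,0,0,0,0],[0,0.35,-3.2,0,0,0,0],[0,0.35,-3.2,0,0,0,0]]])

```text
time: 14.53
position: [0.4615, 0.2666, 0.226]
tool_rot: [0.999, 0.054, 0.005, -0.005]
wrist_force: [-18.7, 8.0, 39.4]
opening: 0.0002
grip_force: 21.9
```

```bash
cat > cov.py <<'E'
from h import *
import sys
s=read_state();print(np.round(s["position"],4),np.round(s["wrist_force"],1))
a=cv2.imread("pics/s6f.png").astype(int);b=snapshot("side");cv2.imwrite(f"pics/{sys.argv[1]}.png",b)
d=(np.abs(a-b).sum(2)>60)[130:330,150:340]
print(d.sum(),np.argwhere(d).min(0)+[130,150],np.argwhere(d).max(0)+[130,150])
E
python3 cov.py c1
```

```text
[0.4615 0.2666 0.226 ] [-18.7   8.   39.4]
8123 [130 192] [329 339]
```

The tip took 39 N upward, so it's riding on the cover's edge. Backing off.

Request:
drive_tool(series=[[[0,0,0,0.5,0,0,0],[0,0,0,1.2,0,0,0],[0,0,0,2.4,0,0,0],[0,0,0,3.6,0,0,0],[0,0,-1,4,0,0,0],[0,0,-3,4,0,0,0],[0,0,-5,4,0,0,0],[0,0,-7,4,0,0,0],[0,0,-9,4,0,0,0],[0,0,-11,4,0,0,0],[0,0,-12,4,0,0,0],[0,0,-12,4,0,0,0]]])

```text
time: 15.58
position: [0.4595, -0.0411, 0.3164]
tool_rot: [0.999, 0.053, 0.001, 0.001]
wrist_force: [0.2, -0.7, -0.7]
opening: -0.0002
grip_force: 0.0
```

```bash
python3 cov.py c2; python3 - <<'E'
from h import *
pr=[.5064,.148,1.6787]
for n in("side","top"):
    pic=snapshot(n);cv2.imwrite(f"pics/{n}_c2.png",pic)
    a=cv2.imread(f"pics/{n}0.png");g=cv2.Canny(a,60,150);g2=cv2.Canny(pic,60,150)
    from scipy.ndimage import distance_transform_edt as D
    for nm,e in(("orig",g),("now",g2)):
        dt=D(e==0);r=[]
        for th in np.arange(1.3,1.96,.025):
            q=coverpts(pr,th);sc=0
            for i,j in((2,3),(6,7),(2,6),(3,7)):
                L=np.linspace(q[i],q[j],40)
                for p in L:
                    u,v=proj(n,p).round().astype(int);sc+=min(dt[v,u],4)
            r.append((round(sc/160,2),round(th,3)))
        print(n,nm,sorted(r)[:4])
E
```

```text
[ 0.4595 -0.0411  0.3164] [ 0.2 -0.7 -0.7]
3991 [130 192] [322 339]Traceback (most recent call last):
  File "<stdin>", line 14, in <module>
  File "h.py", line 9, in proj
    c=calibration(n);T=np.array(c["world_from_camera"]);q=T[:3,:3].T@(np.array(p)-T[:3,3])
ValueError: time passes only in moves, steps and waits
```

```bash
python3 - <<'E'
s=open("h.py").read()
s=s.replace("def ray(","import functools,station\ncalibration=functools.lru_cache(station.calibration)\ndef ray(",1)
open("h.py","w").write(s)
E
cat > ang.py <<'E'
from h import *
import sys
from scipy.ndimage import distance_transform_edt as D
pr=[.5064,.148,1.6787]
for n in("side","top"):
    pic=snapshot(n);cv2.imwrite(f"pics/{n}_{sys.argv[1]}.png",pic)
    for nm,im in(("orig",cv2.imread(f"pics/{n}0.png")),("now",pic)):
        dt=np.minimum(D(cv2.Canny(im,60,150)==0),4);r=[]
        for th in np.arange(0,2.0,.025):
            q=coverpts(pr,th);sc=[]
            for i,j in((2,3),(6,7),(2,6),(3,7)):
                for p in np.linspace(q[i],q[j],40):
                    u,v=proj(n,p).round().astype(int);sc.append(dt[v,u])
            r.append((round(np.mean(sc),2),round(th,3)))
        print(n,nm,sorted(r)[:4])
E
python3 ang.py c3
```

```text
side orig [(np.float64(0.44), np.float64(1.85)), (np.float64(0.71), np.float64(1.875)), (np.float64(1.36), np.float64(1.9)), (np.float64(1.38), np.float64(1.825))]
side now [(np.float64(0.39), np.float64(1.65)), (np.float64(0.65), np.float64(1.675)), (np.float64(1.11), np.float64(1.625)), (np.float64(1.49), np.float64(1.7))]
top orig [(np.float64(0.47), np.float64(1.85)), (np.float64(0.76), np.float64(1.875)), (np.float64(0.79), np.float64(0.025)), (np.float64(0.8), np.float64(0.0))]
top now [(np.float64(0.55), np.float64(1.65)), (np.float64(0.98), np.float64(1.675)), (np.float64(1.35), np.float64(1.625)), (np.float64(1.49), np.float64(0.025))]
```

Edge matching in both cameras agrees: the cover went from 1.85 to 1.65 rad. I'll tilt the tool 45° so only the fingertip meets the cover's back.

Request:
drive_tool(series=[[[0,0,1,0.4,-1,-0.1,0],[0,0,2.5,0.4,-2,-0.2,0],[0,0,4,0.4,-3,-0.3,0],[0,-0.1,5.5,0.4,-4,-0.4,0],[0,-0.1,7,0.4,-5,-0.5,0],[0,-0.1,8.5,0.4,-6,-0.65,0],[0,-0.2,10,0.4,-7,-0.75,0],[0,-0.2,11.5,0.4,-7.45,-0.8,0],[0,-0.26,13,0.4,-7.45,-0.8,0],[0,-0.26,14.3,0.4,-7.45,-0.8,0],[0,-0.26,14.3,0.4,-7.45,-0.8,0],[0,-0.26,14.3,0.4,-7.45,-0.8,0],[0,-0.26,14.3,0.4,-7.45,-0.8,0],[0,-0.26,14.3,0.4,-7.45,-0.8,0]]])

```text
time: 16.95
position: [0.4528, 0.3197, 0.3253]
tool_rot: [0.923, 0.05, 0.021, 0.382]
wrist_force: [-0.1, 0.3, 0.1]
opening: -0.0
grip_force: 0.0
```

Request:
drive_tool(series=[[[0,0,0,-1,0,0,0],[0,0,0,-2.2,0,0,0],[0,0,0,-3.4,0,0,0],[0,0,0,-4.3,0,0,0],[0,0,0,-4.3,0,0,0],[0,0.08,-0.8,-4.3,0,0,0],[0,0.16,-1.6,-4.3,0,0,0],[0,0.24,-2.2,-4.3,0,0,0],[0,0.24,-2.2,-4.3,0,0,0]]])

```text
time: 17.7
position: [0.4598, 0.2626, 0.2196]
tool_rot: [0.923, 0.048, 0.021, 0.382]
wrist_force: [-0.5, 0.1, 0.7]
opening: 0.0001
grip_force: 0.0
```

Request:
drive_tool(series=[[[0,0.05,-0.4,0,0,0,0],[0,0.1,-0.8,0,0,0,0],[0,0.1,-0.8,0,0,0,0]]])

```text
time: 17.95
position: [0.462, 0.2439, 0.2181]
tool_rot: [0.923, 0.049, 0.021, 0.382]
wrist_force: [0.0, 0.2, 0.3]
opening: -0.0
grip_force: 0.0
```

```bash
python3 ang.py c4 | grep now; python3 - <<'E'
from h import *
# where does the fingertip project vs. picture; give tip pixel
s=read_state();print(s["position"],proj("side",s["position"]),proj("top",s["position"]))
print([np.round(proj("side",p)).tolist() for p in coverpts([.5064,.148,1.6787],1.655)[:4]])
E
```

```text
side now [(np.float64(1.5), np.float64(1.525)), (np.float64(1.55), np.float64(1.55)), (np.float64(1.56), np.float64(1.5)), (np.float64(1.62), np.float64(1.575))]
top now [(np.float64(0.61), np.float64(1.525)), (np.float64(0.79), np.float64(0.025)), (np.float64(0.8), np.float64(0.0)), (np.float64(1.03), np.float64(0.05))]
[0.46160467 0.24484713 0.21736501] [249.43121691 226.61746936] [161.44489461 195.85133558]
[[220.0, 249.0], [276.0, 270.0], [199.0, 209.0], [262.0, 231.0]]
```

Both views put the cover at 1.525 rad, and it moves with low force. Continuing along the arc.

Request:
drive_tool(series=[[[0,0.07,-0.64,0.13,0,0,0],[0,0.14,-1.28,0.24,0,0,0],[0,0.2,-1.82,0.18,0,0,0],[0,0.26,-2.36,0.08,0.4,0,0],[0,0.31,-2.88,-0.1,0.8,0.1,0],[0,0.37,-3.39,-0.31,1.2,0.1,0],[0,0.42,-3.86,-0.58,1.6,0.2,0],[0,0.47,-4.33,-0.88,2,0.2,0],[0,0.51,-4.73,-1.25,2.4,0.3,0],[0,0.55,-5.13,-1.64,2.8,0.3,0],[0,0.55,-5.13,-1.64,2.8,0.3,0]]])

```text
time: 18.97
position: [0.4748, 0.115, 0.1752]
tool_rot: [0.969, 0.051, 0.012, 0.242]
wrist_force: [-0.1, 0.7, 0.1]
opening: -0.0002
grip_force: 0.0
```

```bash
python3 ang.py c5 | grep now
```

```text
side now [(np.float64(1.24), np.float64(0.75)), (np.float64(1.25), np.float64(0.725)), (np.float64(1.26), np.float64(0.775)), (np.float64(1.32), np.float64(0.625))]
top now [(np.float64(0.79), np.float64(0.025)), (np.float64(0.8), np.float64(0.0)), (np.float64(1.03), np.float64(0.05)), (np.float64(1.13), np.float64(0.5))]
```

Request:
drive_tool(series=[[[0,0.03,-0.32,-0.45,0.4,0,0],[0,0.07,-0.64,-0.9,0.8,0,0],[0,0.09,-0.82,-1.27,1.2,0.1,0],[0,0.11,-0.99,-1.64,1.6,0.1,0],[0,0.12,-1.1,-1.9,1.6,0.1,0],[0,0.13,-1.2,-2.15,1.6,0.1,0],[0,0.13,-1.2,-2.3,1.6,0.1,0],[0,0.13,-1.2,-2.3,1.6,0.1,0]]])

```text
time: 19.73
position: [0.4779, 0.0873, 0.1176]
tool_rot: [0.986, 0.053, 0.011, 0.16]
wrist_force: [1.0, 0.9, -0.9]
opening: 0.0
grip_force: 0.0
```

Request:
drive_tool(series=[[[0,0,0,-0.1,0,0,0],[0,0,0,-0.2,0,0,0],[0,0,0,-0.2,0,0,0]]])

```text
time: 19.98
position: [0.479, 0.0874, 0.1155]
tool_rot: [0.986, 0.052, 0.012, 0.16]
wrist_force: [-5.6, 2.3, 11.7]
opening: 0.0003
grip_force: 5.7
```

A firm stop at the shut height. Lifting clear and verifying.

Request:
drive_tool(series=[[[0,0,0,0.4,0,0,0],[0,0,0,1.6,0,0,0],[0,0,0,3,0,0,0],[0,0,0,4.6,0,0,0],[0,-1,-1.4,5.6,0,0,0],[0,-2,-2.8,5.6,0,0,0],[0,-2.5,-4.2,5.6,0,0,0],[0,-2.5,-5.6,5.6,0,0,0],[0,-2.5,-7,5.6,0,0,0],[0,-2.5,-7,5.6,0,0,0],[0,-2.5,-7,5.6,0,0,0]]])

```text
time: 20.9
position: [0.4158, -0.0894, 0.2541]
tool_rot: [0.986, 0.05, 0.012, 0.16]
wrist_force: [-0.3, 1.0, 0.4]
opening: 0.0001
grip_force: 0.0
```

```bash
python3 ang.py c6 | grep now; python3 - <<'E'
from h import *
# precise: edge fit 0..0.2
from scipy.ndimage import distance_transform_edt as D
pr=[.5064,.148,1.6787]
for n in("side","top"):
    im=cv2.imread(f"pics/{n}_c6.png");dt=np.minimum(D(cv2.Canny(im,40,110)==0),5)
    print(n,[(round(th,2),round(float(np.mean([dt[tuple(proj(n,p).round().astype(int)[::-1])] for i,j in((2,3),(0,2),(1,3)) for p in np.linspace(coverpts(pr,th)[i],coverpts(pr,th)[j],30)])),2)) for th in(0,.03,.06,.1,.15,.2,.3)])
# others unmoved? diff outside printer/robot/spool start regions
for n in("top",):
    a=cv2.imread(f"pics/{n}0.png").astype(int);b=cv2.imread(f"pics/{n}_c6.png").astype(int)
    d=cv2.morphologyEx((np.abs(a-b).sum(2)>90).astype(np.uint8),cv2.MORPH_OPEN,np.ones((3,3)))
    k,l,st,ce=cv2.connectedComponentsWithStats(d);print([s.tolist() for s in st[1:] if s[4]>25])
E
```

```text
side now [(np.float64(1.44), np.float64(0.0)), (np.float64(1.6), np.float64(0.025)), (np.float64(1.64), np.float64(0.125)), (np.float64(1.67), np.float64(0.15))]
top now [(np.float64(2.54), np.float64(0.9)), (np.float64(2.57), np.float64(0.925)), (np.float64(2.71), np.float64(0.95)), (np.float64(2.78), np.float64(0.875))]
side [(0, 1.16), (0.03, 1.23), (0.06, 1.35), (0.1, 1.09), (0.15, 1.54), (0.2, 1.94), (0.3, 2.61)]
top [(0, 3.09), (0.03, 3.06), (0.06, 3.09), (0.1, 3.03), (0.15, 2.93), (0.2, 2.83), (0.3, 2.83)]
[[137, 143, 64, 90, 3816], [189, 151, 193, 157, 9498], [191, 177, 6, 12, 54], [191, 194, 7, 12, 60], [262, 197, 20, 16, 297], [384, 197, 23, 37, 499], [283, 199, 5, 8, 32], [202, 216, 25, 5, 80], [224, 225, 8, 7, 47], [185, 249, 36, 46, 1013], [178, 294, 12, 22, 166], [212, 294, 46, 38, 743], [253, 304, 97, 96, 3721], [251, 317, 8, 20, 91], [173, 325, 9, 9, 44], [246, 325, 4, 10, 35], [519, 325, 46, 51, 1332], [516, 326, 15, 17, 134], [381, 330, 138, 58, 4481], [235, 338, 4, 16, 59], [522, 343, 5, 8, 33], [306, 348, 23, 8, 92], [526, 349, 114, 51, 2656], [491, 352, 5, 11, 49], [158, 355, 11, 17, 81], [310, 354, 19, 6, 82], [238, 356, 11, 15, 96], [276, 363, 34, 9, 176], [311, 366, 28, 18, 215], [521, 379, 46, 9, 289], [121, 380, 31, 16, 290], [337, 394, 12, 6, 38]]
```

Request:
drive_tool(series=[[[0,-1,-1.5,0.5,0,0,0],[0,-2,-3,0.5,0,0,0],[0,-3,-4.5,0.5,0,0,0],[0,-4,-6,0.5,0,0,0],[0,-5,-7.5,0.5,0,0,0],[0,-5.5,-9,0.5,0,0,0],[0,-6,-10.5,0.5,0,0,0],[0,-6,-12,0.5,0,0,0],[0,-6,-13.5,0.5,0,0,0],[0,-6,-14,0.5,0,0,0],[0,-6,-14,0.5,0,0,0],[0,-6,-14,0.5,0,0,0]]])

```text
time: 22.0
position: [0.2671, -0.4375, 0.2654]
tool_rot: [0.986, 0.053, 0.012, 0.159]
wrist_force: [-0.5, 0.9, 0.8]
opening: 0.0001
grip_force: 0.0
```

```bash
python3 ang.py c7 | grep now; python3 - <<'E'
from h import *
from scipy.ndimage import distance_transform_edt as D
from scipy.optimize import minimize
pr=[.5064,.148,1.6787]
for n in("side","top"):
    im=cv2.imread(f"pics/{n}_c7.png");dt=np.minimum(D(cv2.Canny(im,40,110)==0),5)
    for nm,E in(("edge",((2,3),)),("sides",((2,6),(3,7),(6,7)))):
        print(n,nm,[(round(th,2),round(float(np.mean([dt[tuple(proj(n,p).round().astype(int)[::-1])] for i,j in E for p in np.linspace(coverpts(pr,th)[i],coverpts(pr,th)[j],30)])),2)) for th in np.arange(0,.2,.02)])
a=cv2.imread("pics/top0.png").astype(int);b=cv2.imread("pics/top_c7.png").astype(int)
d=cv2.morphologyEx((np.abs(a-b).sum(2)>90).astype(np.uint8),cv2.MORPH_OPEN,np.ones((3,3)))
d[:, :290]=0;d[280:]=0
k,l,st,ce=cv2.connectedComponentsWithStats(d);print([s.tolist() for s in st[1:] if s[4]>15])
s=read_state();print(s["time"],s["position"])
E
```

```text
side now [(np.float64(1.44), np.float64(0.0)), (np.float64(1.6), np.float64(0.025)), (np.float64(1.63), np.float64(0.125)), (np.float64(1.66), np.float64(0.15))]
top now [(np.float64(0.57), np.float64(0.0)), (np.float64(0.62), np.float64(0.025)), (np.float64(0.64), np.float64(0.05)), (np.float64(0.85), np.float64(0.075))]
side edge [(np.float64(0.0), 0.51), (np.float64(0.02), 1.05), (np.float64(0.04), 1.57), (np.float64(0.06), 1.54), (np.float64(0.08), 1.09), (np.float64(0.1), 0.65), (np.float64(0.12), 0.74), (np.float64(0.14), 1.21), (np.float64(0.16), 1.75), (np.float64(0.18), 2.13)]
side sides [(np.float64(0.0), 1.91), (np.float64(0.02), 1.9), (np.float64(0.04), 1.86), (np.float64(0.06), 1.91), (np.float64(0.08), 1.94), (np.float64(0.1), 1.9), (np.float64(0.12), 1.82), (np.float64(0.14), 1.73), (np.float64(0.16), 1.62), (np.float64(0.18), 1.63)]
top edge [(np.float64(0.0), 0.8), (np.float64(0.02), 0.8), (np.float64(0.04), 0.5), (np.float64(0.06), 0.59), (np.float64(0.08), 1.06), (np.float64(0.1), 1.42), (np.float64(0.12), 1.88), (np.float64(0.14), 2.34), (np.float64(0.16), 2.89), (np.float64(0.18), 3.34)]
top sides [(np.float64(0.0), 0.54), (np.float64(0.02), 0.57), (np.float64(0.04), 0.65), (np.float64(0.06), 0.76), (np.float64(0.08), 0.85), (np.float64(0.1), 0.99), (np.float64(0.12), 1.04), (np.float64(0.14), 1.03), (np.float64(0.16), 0.95), (np.float64(0.18), 0.96)]
[[384, 197, 23, 37, 497], [529, 263, 66, 17, 677]]
22.1 [ 0.26727385 -0.43663097  0.26571867]
```

```bash
python3 -c "
from station import *
print(sign_off())"
```

```text
the job is handed in; nothing more can be done
None
```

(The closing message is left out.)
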